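# Load the aluminium block into the spring-flap drilling jig

### The arm

A 6-joint arm with a two-finger parallel gripper is mounted at the origin on the work surface. World frame = base frame: x ahead of the robot, y to its left, z up, the work surface at z = 0. Lengths are in mm, angles in rad, forces in N, time in s.
With the tool pointing down it reaches from about 350 to 775 mm from the base axis. Payload 7.3 kg.
Tool frame: the origin (TCP) lies at the very end of the fingers, on their centre line; the grasp point (between the pads) lies 19 mm behind it; x points along the fingers, z is the direction in which the jaws open and shut, and the axes are right-handed (so a half turn about x gives the same grasp; the last joint's range is limited). The gripper opens to 92 mm and grips with 3 to 60 N. Pads are 19 mm wide; open, the fingers measure 130 mm over their backs; the gripper's body (75 mm by 190 mm) begins 47 mm behind the grasp point.
Start: joints at [1.104, 0.342, 1.524, -0, 1.275, -0.146], TCP at [165.532, 498.241, 226.741] pointing down, gripper open.
Joint ranges: [-2.53, 2.53], [-0.77, 2.02], [0.04, 2.7], [-1, 4.14], [0.28, 2.66], [-3.11, 3.11]. Speed limits (rad/s): [2.57, 2.57, 3.14, 3.14, 3.14, 3.14].

### API

Orientations are given as [roll, pitch, yaw] about the fixed x, y, z axes, in that order (R = Rz(yaw) Ry(pitch) Rx(roll)).
In Python, from plant import * gives the robot as it stands.
- The arm moves only by the tool carry_out, never from a script. Its argument "rows" is a list of rows, each a list of 4 numbers: the shift along the world's x, y, z in mm, then the turn about the world's z in degrees. In form: [[x, y, z, twist], ...]. A call has 1 to 20 rows; each row is the pose to reach, as a shift and turn from the pose measured when the call began; what a row does not reach only later rows make up. A row lasts 1/12 s, in which the tool goes at most 41.7 mm and 7.16 degrees, less where a joint would pass 70% of its speed; a pose out of reach is approached as far as the arm can. A call with a gripper value outside its range is refused whole. "hand" is the finger opening in mm, from 0 to 91.8, set as the call begins (left out, the last holds). The fingers move at their own pace and stop on an object; the grip force is fixed at half the most. Time passes only in rows, so rows that repeat a pose let the fingers close. It gives the time, the measured TCP pose, the force and the opening at its end, in the units of the state.
- get_obs(): the state, without advancing time (a new reading comes with each control period).
- capture(name): name is "scene" or "top" or "wrist"; returns the picture (420x560x3 uint8, red, green, blue); there is no depth.
- camera_info(name): a dict with "camera_matrix" (3x3 intrinsics, pixels), "pose" (4x4, takes a point from camera to world coordinates); the wrist camera has in their place "mount" (4x4, takes a point from camera to tool coordinates, whose origin is the TCP and whose axes are the tool frame's). Camera axes: x right, y down, z forward; pixel columns grow to the right and rows downward; lengths in mm; the calibration is good to about 2 mm. The wrist camera is an equidistant fisheye: a pixel r from the principal point sees the ray r / f radians off the axis. A picture is of the moment at which its call begins: read the wrist's pose just before it. camera_info takes no time and is no camera call.
- close_job(): hands the job in, once; it reports no verdict.
The state is a dict: "time": time; "joint_positions": joint angles; "dq": joint speeds; "tau": joint torques, N m; "tool_pos": TCP position; "tcp_rot": TCP orientation; "contact_force": force on the tool from outside, world axes, zero at the start; "moment": the same for the moment, N m; "grip_width": finger opening in mm.
Only numpy, scipy, OpenCV 4.12 (cv2) and the standard library are available. Lean on these libraries where they do the work, as an engineer would, in place of code of your own. Each camera call takes 0.05 s, during which the arm holds its last target. There are 200 camera calls.

### The job

Load the drilling jig: press the flap's long thumb bar down with one fingertip so that the flap stands open, keep it held open, and with the other fingertip push the aluminium block along its lane and under the flap until it sits fully home against the back stop. Then let go so that the flap springs down onto the block, and leave the jig clear. Only push the block, never lift it, and leave the other things on the table where they are.

Things in the scene. Friction and masses are not known exactly. Their poses are not given: they have to be found in the camera images.
- jig: Drilling jig fixed to the table: plywood bed with steel fences, stop and flap. Origin: at table height, under the flap's hinge axis, at the flap's front (entry) edge. +x is the way the block is pushed, +y to the left of it, z up. All mm below are in this frame. Bed x -156 to 56, y -68 to 54, top (lane floor) z = 8. Hinge cheeks 54 high, 18 wide about y = 0, stand at x = -151 and x = 44.
- lane (a point): Point on the lane's floor, centre line, at the flap's front edge (x = 0, y = -35, z = 8). The lane runs along x, from x = -155 to the back stop at x = 40, between two fences with inner faces at y = -12 and y = -58 (46 mm wide), tops at z = 24, each 6 mm thick. It is open above except where the flap crosses it, x = 0 to 30.
- flap (a joint): Angle (rad) of the spring-closed rocker flap: 0 shut (rest without a block), 0.6 fully open stop. Hinge axis along x at y = 0, z = 46. Pushing its thumb bar (+y side) down lifts its lip (-y side). The lip clears the block above about 0.34; let go with the block under it, it rests on the block at about 0.33. Some 3.5 N at mid bar starts it, 7.5 N opens it fully. The block cannot push it open.
- thumb_bar (a point): Point on top of the thumb bar (moves with the flap), at x = -54, y = 32, z = 40 when shut. The bar is a plain steel strip along the hinge, top face level when shut, x -146 to 38, y 12 to 48, 4 mm thick: a fingertip can slide along it while holding it down. At 0.5 rad its top at y = 32 is about 22 mm above the table, sloping down towards +y.
- flap_lip (a point): Middle of the underside of the flap's lip (moves with the flap), at x = 15, y = -46, z = 24 when shut. The lip hangs from the end of the flap's plate, which reaches 56 mm from the hinge over the lane and carries a brass drill bush; plate and lip span x 0 to 30, the lip y -52 to -40. Fully open, the plate's end stands about 80 mm above the table.
- stop_face (a point): Foot of the back stop's face on the lane's centre line (x = 40, y = -35, z = 8). The steel stop is 58 mm wide, its top at z = 36. The block is home when its front end touches this face.
- block: Plain aluminium block 70 x 40 x 30 mm (long along its own x), about 0.2 kg, lying in the lane in front of the flap with its long side along the lane. Origin: centre of its underside. At the start its front end is 12 to 40 mm short of the flap. Home, its origin is at x = 5 mm in the jig's frame and its rear end at x = -30, still in front of the flap.
- tub: Bystander, leave alone: round white tub with a blue lid, 68 mm across, 44 mm high, standing on the table. Origin: centre of its underside.
- bit_stand: Bystander, leave alone: grey stand 60 x 40 x 30 mm with four upright drill bits, 78 mm high in all. Origin: centre of its underside.
- glue: Bystander, leave alone: white jar with a green cap, 44 mm across, 85 mm high. Origin: centre of its underside.
There are look-alikes about, which are no part of the job. What is shaped like the block but blue is not meant.

How it is judged (in metres and radians):
On the way, in this order (a step that is already met when the one before it is completed fails the run):
1. a fingertip holds the flap open while the block is still in front of it (value of joint flap above 0.36 rad and contact force between the fingers and flap above 0.5 N and x of block in the frame of jig below -0.031 m), for 0.1 s.
2. the block is under the flap, at least 15 mm in, while a fingertip still holds the flap open (value of joint flap above 0.34 rad and contact force between the fingers and flap above 0.5 N and x of block in the frame of jig above -0.02 m), for 0.05 s.
At the end, for the whole second after the job is handed in: The block lies flat in the lane at rest, its front end within 4 mm of the back stop, in line with the lane within 0.12 rad, and the released flap rests on it (joint 0.27 to 0.39 rad, pressing with more than 0.5 N) (x of block in the frame of jig between 0.001 and 0.008 m and y of block in the frame of jig between -0.041 and -0.029 m and z of block in the frame of jig below 0.011 m and angle between the x axis of block and the x axis of jig, either way round below 0.12 rad and value of joint flap between 0.27 and 0.39 rad and contact force between flap and block above 0.5 N and linear speed of block below 0.01 m/s); the robot touches nothing.
It fails at once if the block is lifted more than 8 mm off the lane floor (z of block in the frame of jig above 0.016 m).
It fails at once if the block is tipped (angle between block's own z axis and vertical above 0.25 rad).
It fails at once if the tub is disturbed (moved over 15 mm or tipped) (distance of tub from where it was at the start of the episode above 0.015 m or angle between tub's own z axis and vertical above 0.3 rad).
It fails at once if the bit stand is disturbed (moved over 15 mm or tipped) (distance of bit_stand from where it was at the start of the episode above 0.015 m or angle between bit_stand's own z axis and vertical above 0.3 rad).
It fails at once if the glue is disturbed (moved over 15 mm or tipped) (distance of glue from where it was at the start of the episode above 0.015 m or angle between glue's own z axis and vertical above 0.3 rad).
It also fails if it takes over 38 s, if anything falls off the work surface, if the arm or the gripper's body presses on something with over 40 N, if the wrist force passes 120 N, or if a joint passes its speed limit or range.

## Working session

There is one attempt and no reset: what is moved stays moved. The work goes in short steps, Python scripts to look and compute and a tool call to move; the robot and the scene stay as the last step left them, time stands still between calls to the robot, and variables do not carry over. Pictures are saved under pics/ and viewed, about 8 in all and at most 12, crops included, and the job is handed in when it is done.

Besides the shell and the picture viewer there is one more tool, called after ">>>" as a command line: name --pt "numbers of a row" for each row, then --argument value for the rest. carry_out: Moves the arm, as the interface text tells. Its arguments: {"type":"object","properties":{"rows":{"type":"array"},"hand":{"type":"number"}},"required":["rows"]}

```bash
mkdir -p pics; python3 - <<'E'
from plant import *
import cv2,numpy as np
print(get_obs())
for n in ("scene","top","wrist"):
    c=camera_info(n); print(n,{k:np.round(v,3).tolist() if not isinstance(v,str) else v for k,v in c.items()})
    cv2.imwrite(f"pics/{n}0.png",capture(n)[:,:,::-1])
a=cv2.imread("pics/scene0.png");b=cv2.imread("pics/top0.png")
E
```

```text
{'time': 0.0, 'joint_positions': array([ 1.10398467e+00,  3.42708239e-01,  1.52500884e+00,  1.62336983e-05,
        1.27539256e+00, -1.46023975e-01]), 'dq': array([-9.19564389e-06,  1.49897467e-03,  3.20771952e-04,  4.29127209e-04,
        1.13802089e-04, -9.89465769e-04]), 'tau': array([ 1.49166641e-03, -4.31238878e+01, -2.44227934e+01,  7.19159818e-02,
        5.57240762e-02, -1.14369861e-04]), 'tool_pos': array([165.34354096, 497.86090384, 226.0553336 ]), 'tcp_rot': array([ 2.98533601,  1.56927926, -2.04784538]), 'contact_force': array([0.56324021, 0.32822812, 0.2839914 ]), 'moment': array([ 0.01690366, -0.00615116, -0.01135142]), 'grip_width': 91.87693003341656}
scene {'camera_matrix': [[492.037, 0.0, 283.442], [0.0, 492.037, 209.137], [0.0, 0.0, 1.0]], 'pose': [[0.349, 0.603, -0.717, 1171.502], [0.937, -0.212, 0.277, -215.468], [0.015, -0.769, -0.639, 613.411], [0.0, 0.0, 0.0, 1.0]]}
top {'camera_matrix': [[380.358, 0.0, 275.536], [0.0, 380.358, 210.655], [0.0, 0.0, 1.0]], 'pose': [[0.02, -0.997, 0.075, 509.662], [-1.0, -0.019, 0.019, 17.541], [-0.017, -0.075, -0.997, 832.192], [0.0, 0.0, 0.0, 1.0]]}
wrist {'camera_matrix': [[325.192, 0.0, 277.413], [0.0, 325.192, 209.408], [0.0, 0.0, 1.0]], 'mount': [[0.001, -0.249, 0.969, -158.394], [0.001, -0.969, -0.249, 66.656], [1.0, 0.001, -0.001, 0.594], [0.0, 0.0, 0.0, 1.0]]}
```

View pics/top0.png

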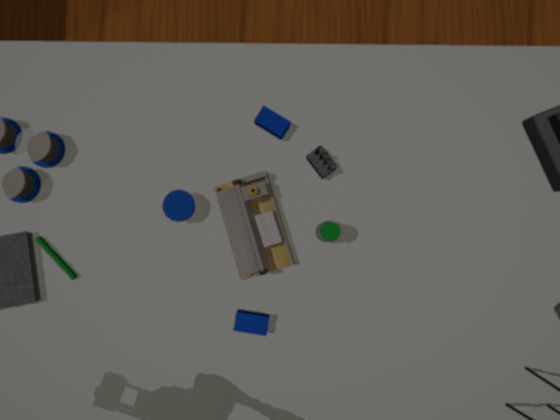

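View pics/scene0.png

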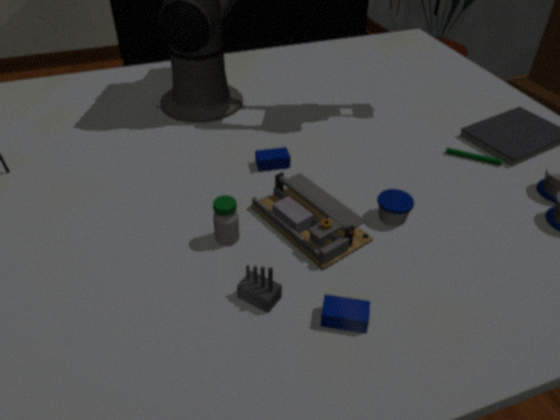

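The top view shows the jig with the flap and bush at the far end (254,190). The thumb bar is on the left (240,230), the block is at (268,230), the tub at (179,205), the glue at (329,231) and the bit stand at (321,162). I'll zoom in to get the corners.

```bash
python3 - <<'E'
import cv2,numpy as np
b=cv2.imread("pics/top0.png")[160:290,205:305]
b=cv2.convertScaleAbs(cv2.resize(b,None,fx=4.5,fy=4.5,interpolation=cv2.INTER_CUBIC),alpha=1.7)
cv2.imwrite("pics/topc.png",b)
a=cv2.imread("pics/scene0.png")[165:270,245:375]
a=cv2.convertScaleAbs(cv2.resize(a,None,fx=5.5,fy=5.5,interpolation=cv2.INTER_CUBIC),alpha=2)
cv2.imwrite("pics/scenec.png",a)
E
```

```text
(no output)
```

View pics/topc.png

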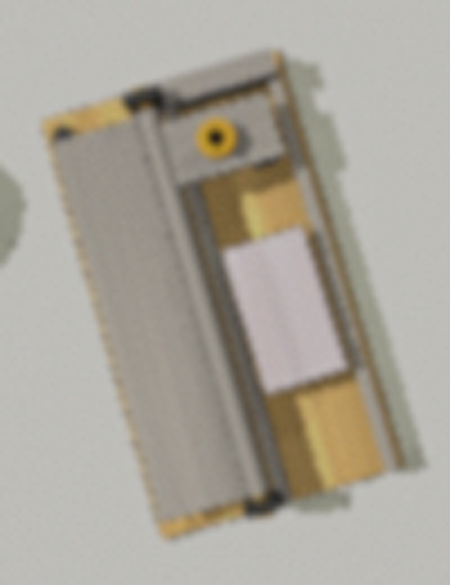

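View pics/scenec.png

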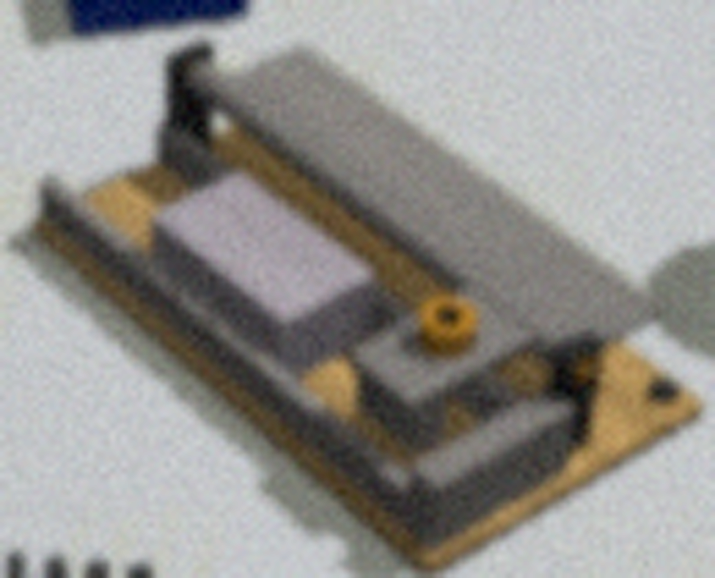

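The top crop shows the bed corners, the bar corners and the block's top face, with corners (222,250), (305,228), (350,375) and (270,392). The same corners can be seen in the scene crop, so I'll triangulate them.

```bash
cat > h.py <<'E'
from plant import *
import cv2,numpy as np
def ray(n,uv):
    c=camera_info(n);K=np.array(c["camera_matrix"]);P=np.array(c["pose"])
    return P[:3,3],P[:3,:3]@np.linalg.inv(K)@np.array([*uv,1.])
def plane(n,uv,z):
    o,d=ray(n,uv);return o+d*(z-o[2])/d[2]
def tri(ut,us):
    o,d=ray("top",ut);p,e=ray("scene",us)
    s=np.linalg.lstsq(np.c_[d,-e],p-o,rcond=None)[0]
    a,b=o+d*s[0],p+e*s[1];return (a+b)/2,np.linalg.norm(a-b)
def fit(J,W):  # rigid 2D jig->world
    J=np.array(J,float);W=np.array(W,float);jc,wc=J.mean(0),W.mean(0)
    H=(J-jc).T@(W-wc);th=np.arctan2(H[0,1]-H[1,0],H[0,0]+H[1,1])
    R=np.array([[np.cos(th),-np.sin(th)],[np.sin(th),np.cos(th)]]);t=wc-R@jc
    return R,t,th,np.linalg.norm(J@R.T+t-W,axis=1)
E
python3 - <<'E'
from h import *
T=lambda u:np.array(u)/4.5+[205,160]-.4
S=lambda u:np.array(u)/5.5+[245,165]-.4
pts={"bed NE":((56,-68,8),(280,52),(425,565)),"bed NW":((56,54,8),(45,122),(700,405)),"bed SW":((-156,54,8),(163,538),None),
"bar F":((38,48,40),(52,140),(650,300)),"bar R":((-146,48,40),(165,518),(300,48)),
"b RL":(None,(270,392),(237,172)),"b RR":(None,(350,375),(158,218)),"b FL":(None,(222,250),(375,280)),"b FR":(None,(305,228),(290,320))}
J=[];W=[]
for k,(j,u,s) in pts.items():
    r=tri(T(u),S(s)) if s else None
    z=j[2] if j else 38
    w=plane("top",T(u),z)
    w2=plane("scene",S(s),z) if s else w
    print(k,"tri",None if r is None else (r[0].round(1),round(r[1],1)),w.round(1)[:2],w2.round(1)[:2])
    if j: J.append(j[:2]);W.append((w+w2)[:2]/2)
R,t,th,res=fit(J,W);print("jig",t.round(1),th,res.round(1))
B=[(plane("top",T(pts[k][1]),38)+plane("scene",S(pts[k][2]),38))[:2]/2 for k in pts if k[0]=="b" and k[1]==" "]
Bj=[(R.T@(b-t)).round(1) for b in B];print(Bj,np.mean(Bj,0))
# bystanders
for n in("tub","glue","bit"):
    pass
for n,u,z in(("tub",(179,205),44),("glue",(329,231),85),("bit",(321,162),30)):
    w=plane("top",u,z);print(n,w.round(),(R.T@(w[:2]-t)).round())
P=lambda x,y:(R@[x,y]+t).round(1)
print("bar -54,32",P(-54,32),"bar home")
E
```

```text
bed NE tri (array([657.9,  54.1,   8.3]), np.float64(0.8)) [657.8  53.7] [657.8  54.6]
bed NW tri (array([621.8, 168.1,   7.7]), np.float64(1.6)) [621.4 167.3] [622.2 168.8]
bed SW tri None [422.4 104.4] [422.4 104.4]
bar F tri (array([607.2, 155.3,  45.5]), np.float64(3.6)) [608.6 158. ] [601.4 157. ]
bar R tri (array([435.2, 100.6,  41.3]), np.float64(0.8)) [434.9 100.4] [433.7 101.7]
b RL tri (array([493.7,  53.9,  39.7]), np.float64(1.0)) [493.5  53.5] [491.8  55.2]
b RR tri (array([503. ,  19.4,  35.9]), np.float64(5.7)) [502.   16.7] [506.4  21.2]
b FL tri (array([559. ,  77.8,  36.8]), np.float64(0.8)) [558.8  77.3] [560.3  77.6]
b FR tri (array([570.5,  41. ,  39.6]), np.float64(4.6)) [569.8  38.9] [569.5  43.9]
jig [585.6 100.5] 0.3130712062581111 [2.3 1.1 2.  1.9 2.4]
[array([-102.6,  -15.3]), array([-102.5,  -52.6]), array([-31.8, -13.9]), array([-33.3, -51.3])] [-67.55  -33.275]
tub [577. 234.  44.] [ 33. 130.]
glue [528. -74.  85.] [-109. -148.]
bit [676. -62.  30.] [  35. -183.]
bar -54,32 [524.3 114.3] bar home
```

```bash
python3 - <<'E'
from h import *
from scipy.spatial.transform import Rotation as Ro
o=get_obs();M=Ro.from_euler('xyz',o['tcp_rot']).as_matrix();print(M.round(3))
th=.313;t=np.array([585.6,100.5]);R=np.array([[np.cos(th),-np.sin(th)],[np.sin(th),np.cos(th)]])
z=M[:2,2];a=np.degrees(np.arctan2(z[1],z[0]));tw=(np.degrees(th)+90-a+90)%180-90
print("twist",tw,"or",tw-180*np.sign(tw))
for x in(-122,-112,-39.5):
    p=R@[x,2]+t;print(x,p.round(1),(p-o['tool_pos'][:2]).round(1))
print(o['tool_pos'],R[:,0])
E
```

```text
[[-0.001 -0.949  0.315]
 [-0.001  0.315  0.949]
 [-1.     0.    -0.001]]
twist 36.31332098134942 or -143.68667901865058
-122 [468.9  64.8] [ 303.5 -433.1]
-112 [478.4  67.9] [ 313. -430.]
-39.5 [547.4  90.2] [ 382.  -407.7]
[165.3927808  497.95848868 226.21301093] [0.95141411 0.30791426]
```

>>> carry_out --pt "20 -29 0 3" --pt "40 -58 0 6" --pt "60 -87 0 9" --pt "81 -116 0 12" --pt "101 -145 0 15" --pt "121 -173 0 18" --pt "142 -202 0 20" --pt "162 -231 0 22" --pt "182 -260 0 24" --pt "202 -289 0 26" --pt "222 -318 -10 28" --pt "243 -347 -30 30" --pt "263 -376 -50 32" --pt "283 -404 -75 34" --pt "296 -423 -100 35" --pt "303 -433 -115 36.3" --pt "303 -433 -115 36.3" --pt "303 -433 -115 36.3" --pt "303 -433 -115 36.3" --hand 52

```text
time: 1.73
tool_pos: [468.3, 65.5, 111.9]
tcp_rot: [-2.824, 1.57, -0.941]
contact_force: [0.4, -0.3, 0.6]
grip_width: 52.1
```

```bash
python3 - <<'E'
from h import *
from scipy.spatial.transform import Rotation as Ro
o=get_obs();print(o['time'],o['tool_pos'],o['contact_force'],o['grip_width']);M=Ro.from_euler('xyz',o['tcp_rot']).as_matrix();print(np.degrees(np.arctan2(M[1,2],M[0,2])))
w=capture("wrist");s=capture("scene");t=capture("top")
for n,i in(("wrist1",w),("scene1",s),("top1",t)): cv2.imwrite(f"pics/{n}.png",i[:,:,::-1])
a=cv2.convertScaleAbs(cv2.resize(s[100:270,215:385,::-1],None,fx=2.4,fy=2.4,interpolation=cv2.INTER_CUBIC),alpha=1.8)
b=cv2.convertScaleAbs(w[:,:,::-1],alpha=1.6)[0:408,:][:, 90:480]
cv2.imwrite("pics/m1.png",np.hstack([a,b]))
E
```

```text
1.7333 [468.31770841  65.52797847 111.90082442] [ 0.43983117 -0.27449046  0.6287706 ] 52.08752913674856
107.89807794569387
```

View pics/m1.png

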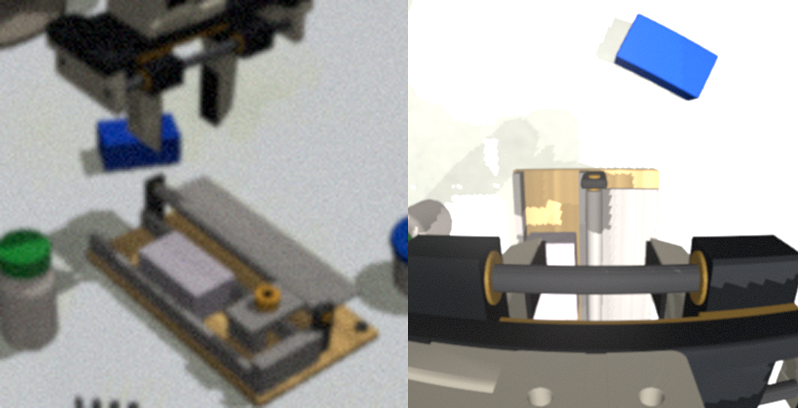

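The scene crop shows the fingers hovering above and behind the block. In the wrist crop the hinge rod is at column 595 (276 in the full image), nearly vertical, and the block's rear edge is at row 238. I'll check these against the wrist calibration.

```bash
python3 - <<'E'
from h import *
from scipy.spatial.transform import Rotation as Ro
o=get_obs();M=Ro.from_euler('xyz',o['tcp_rot']).as_matrix();p=o['tool_pos']
c=camera_info("wrist");K=np.array(c["camera_matrix"]);m=np.array(c["mount"])
th=.313;t=np.array([585.6,100.5]);R=np.array([[np.cos(th),-np.sin(th)],[np.sin(th),np.cos(th)]])
print("tcp jig",R.T@(p[:2]-t))
def wp(u,z):
    v=(np.array(u)-K[:2,2])/K[0,0];r=np.linalg.norm(v);d=np.array([*(v/r*np.sin(r)),np.cos(r)])
    O=M@m[:3,3]+p;D=M@m[:3,:3]@d;return R.T@((O+D*(z-O[2])/D[2])[:2]-t)
for n,u,z in(("block rear L? edge",(225,237),38),("block rear edge",(257,235),38),("rear cheek top mid (-151,0,54)",(277,175),54),("rod",(277,220),48),("bed rear left (-156,-68?)",(196,170),8),("bed rear right(-156,54)",(340,170),8)):
    print(n,wp(u,z).round(1))
E
```

```text
tcp jig [-122.01567142    3.07145796]
block rear L? edge [-106.6  -36.7]
block rear edge [-108.5  -12.1]
rear cheek top mid (-151,0,54) [-156.5    3. ]
rod [-123.3    3. ]
bed rear left (-156,-68?) [-154.4  -64.4]
bed rear right(-156,54) [-154.4   54.6]
```

>>> carry_out --pt "-6 -0.5 -20 0" --pt "-6 -0.5 -40 0" --pt "-6 -0.5 -55 0" --pt "-6 -0.5 -65 0" --pt "-6 -0.5 -70 0" --pt "-6 -0.5 -74 0" --pt "-6 -0.5 -77 0" --pt "-6 -0.5 -80 0" --pt "-6 -0.5 -83 0" --pt "-6 -0.5 -86 0" --pt "-6 -0.5 -88 0" --pt "-6 -0.5 -88 0" --pt "-6 -0.5 -88 0"

```text
time: 2.97
tool_pos: [464.0, 65.5, 25.9]
tcp_rot: [-2.059, 1.565, -0.175]
contact_force: [-0.2, -1.1, 7.2]
grip_width: 52.1
```

```bash
python3 - <<'E'
from h import *
o=get_obs();print(o['time'],o['tool_pos'],o['contact_force'],o['moment'],o['grip_width'])
s=capture("scene");cv2.imwrite("pics/scene2.png",s[:,:,::-1])
a=cv2.convertScaleAbs(cv2.resize(s[130:270,235:385,::-1],None,fx=4,fy=4,interpolation=cv2.INTER_CUBIC),alpha=1.8)
cv2.imwrite("pics/m2.png",a)
E
```

```text
2.9667 [464.03922861  65.45967202  25.86573625] [-0.21771527 -1.05243261  7.22908066] [0.16011831 0.18842278 0.05765075] 52.06500411773334
```

View pics/m2.png

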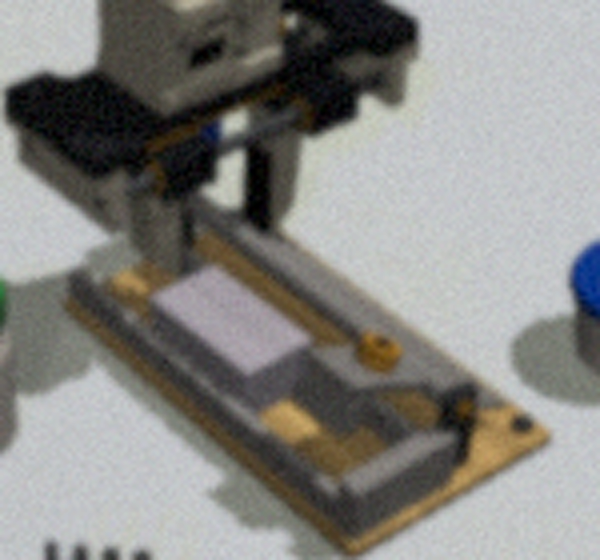

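The flap stands open with the fingertip on the bar (7.2 N at z≈26), and the other fingertip is behind the block, which hasn't moved. I'll press slightly lower and push along the lane.

>>> carry_out --pt "0 0 -1.5 0" --pt "3.8 1.2 -2 0" --pt "7.6 2.5 -2 0" --pt "11.4 3.7 -2 0" --pt "15.2 4.9 -2 0" --pt "19 6.2 -2 0" --pt "22.8 7.4 -2 0" --pt "26.6 8.6 -2 0" --pt "30.4 9.9 -2 0" --pt "34.2 11.1 -2 0" --pt "38 12.3 -2 0" --pt "41.8 13.6 -2 0" --pt "45.7 14.8 -2 0" --pt "49.5 16 -2 0" --pt "53.3 17.2 -2 0" --pt "57.1 18.5 -2 0" --pt "61 19.7 -2 0" --pt "65 21 -2 0" --pt "68 22 -2 0" --pt "70 22.7 -2 0"

```text
time: 4.68
tool_pos: [532.9, 88.8, 24.6]
tcp_rot: [-2.079, 1.567, -0.194]
contact_force: [-5.6, 0.4, 4.9]
grip_width: 51.9
```

```bash
python3 - <<'E'
from h import *
o=get_obs();print(o['time'],o['tool_pos'],o['contact_force'],o['moment'],o['grip_width'])
s=capture("scene");cv2.imwrite("pics/scene3.png",s[:,:,::-1])
a=cv2.convertScaleAbs(cv2.resize(s[130:270,235:385,::-1],None,fx=4,fy=4,interpolation=cv2.INTER_CUBIC),alpha=1.8)
cv2.imwrite("pics/m3.png",a)
E
```

```text
4.6833 [532.90734379  88.77197982  24.57946205] [-5.63513296  0.3832417   4.87366236] [0.23175209 1.04274978 0.06494451] 51.934471081845935
```

View pics/m3.png

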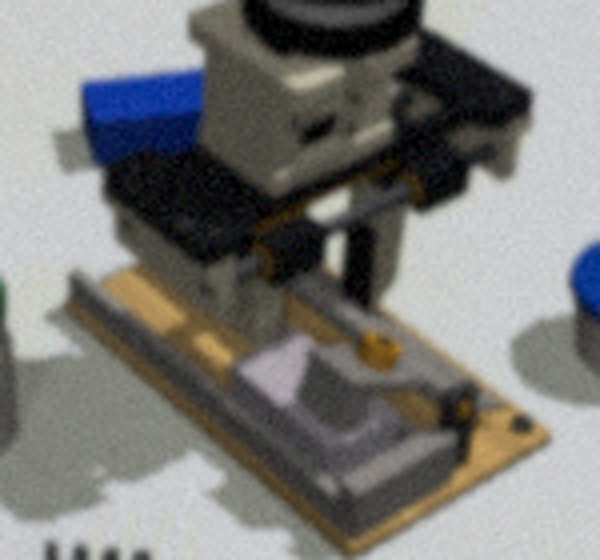

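The block is well under the open flap with a gap of about 10–15 mm to the stop. I'll advance gently and watch the force.

>>> carry_out --pt "2 0.6 0 0" --pt "4 1.2 0 0" --pt "6 1.9 0 0" --pt "8 2.5 0 0" --pt "9.5 3 0 0" --pt "9.5 3 0 0" --pt "9.5 3 0 0"

```text
time: 5.32
tool_pos: [541.9, 92.4, 25.3]
tcp_rot: [-1.966, 1.568, -0.081]
contact_force: [-5.0, 1.4, 4.4]
grip_width: 52.3
```

>>> carry_out --pt "1 0.3 0 0" --pt "2 0.6 0 0" --pt "2 0.6 0 0" --pt "2 0.6 0 0"

```text
time: 5.65
tool_pos: [543.1, 93.3, 25.9]
tcp_rot: [-1.889, 1.569, -0.003]
contact_force: [-5.6, 0.1, 4.9]
grip_width: 52.1
```

>>> carry_out --pt "1 0.3 -2 0" --pt "2 0.6 -2.5 0" --pt "3 0.9 -2.5 0" --pt "3 0.9 -2.5 0" --pt "3 0.9 -2.5 0"

```text
time: 6.07
tool_pos: [544.5, 94.0, 24.1]
tcp_rot: [1.603, 1.569, -2.795]
contact_force: [-8.9, -1.9, 8.4]
grip_width: 51.7
```

>>> carry_out --pt "1 0.3 -1 0" --pt "2 0.6 -1 0" --pt "3 0.9 -1 0" --pt "3 0.9 -1 0" --pt "3 0.9 -1 0"

```text
time: 6.48
tool_pos: [544.5, 94.2, 23.9]
tcp_rot: [1.493, 1.563, -2.905]
contact_force: [-13.3, -4.5, 14.1]
grip_width: 52.1
```

The advance stopped at x≈544.5 and the force rose to 13 N, which fits contact with the stop (nominal −39.5, measured −41.0 in the jig's frame). I'll check with a picture before releasing.

```bash
python3 - <<'E'
from h import *
o=get_obs();print(o['time'],o['tool_pos'],o['contact_force'])
s=capture("scene");t=capture("top")
f=lambda i,k:cv2.convertScaleAbs(cv2.resize(i[:,:,::-1],None,fx=k,fy=k,interpolation=cv2.INTER_CUBIC),alpha=1.8)
cv2.imwrite("pics/m4.png",np.hstack([f(s[185:265,275:375],5),f(t[165:245,220:280],5)]))
E
```

```text
6.4833 [544.52482798  94.17575322  23.92226609] [-13.33153267  -4.47702411  14.09926919]
```

View pics/m4.png

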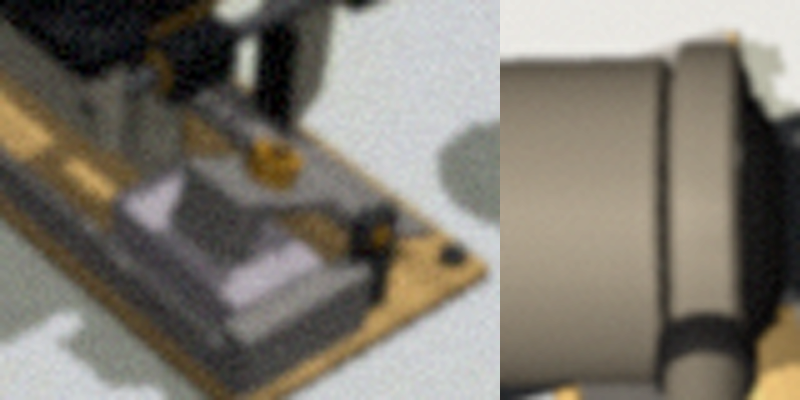

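The block's front end is against the stop with no gap. Next I back the fingertip off the block with the bar still held, then lift straight up.

>>> carry_out --pt "-3 -1 0 0" --pt "-6 -2 0 0" --pt "-10 -3 0 0" --pt "-10 -3 0 0" --pt "-10 -3 3 0" --pt "-10 -3 6 0" --pt "-10 -3 10 0" --pt "-10 -3 14 0" --pt "-10 -3 20 0" --pt "-10 -3 35 0" --pt "-10 -3 60 0" --pt "-10 -3 90 0" --pt "-40 -13 125 0" --pt "-75 -25 160 0" --pt "-105 -40 180 0" --pt "-130 -55 200 0" --pt "-130 -55 200 0" --pt "-130 -55 200 0"

```text
time: 8.08
tool_pos: [414.1, 38.5, 225.9]
tcp_rot: [1.887, 1.567, -2.513]
contact_force: [0.3, 0.3, -0.0]
grip_width: 52.1
```

```bash
python3 - <<'E'
from h import *
o=get_obs();print(o['time'],o['tool_pos'],o['contact_force'])
s=capture("scene");t=capture("top");cv2.imwrite("pics/top5.png",t[:,:,::-1]);cv2.imwrite("pics/scene5.png",s[:,:,::-1])
f=lambda i,k:cv2.convertScaleAbs(cv2.resize(i[:,:,::-1],None,fx=k,fy=k,interpolation=cv2.INTER_CUBIC),alpha=1.8)
cv2.imwrite("pics/m5.png",np.hstack([f(s[175:265,270:370],5),f(t[165:255,220:280],5)]))
E
```

```text
8.0833 [414.07301288  38.4593627  225.89438698] [ 0.32379537  0.3068445  -0.02690593]
```

View pics/m5.png

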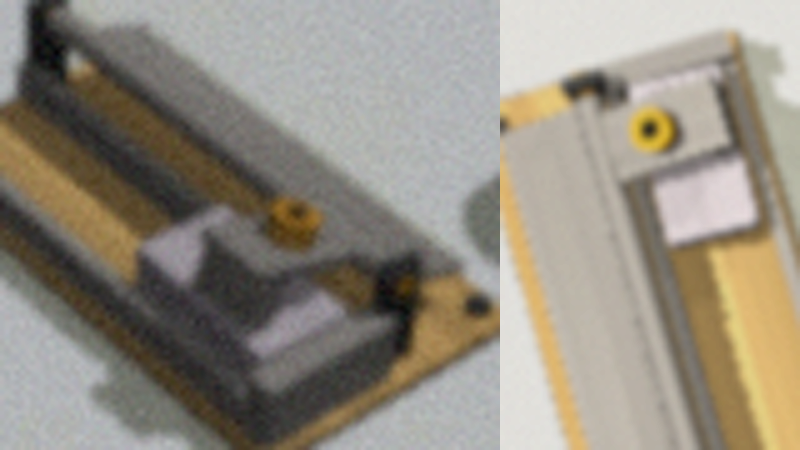

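The flap rests on the block and the arm is clear. The block's rear edge in the top crop runs from (672,246) to (757,225). I'll check that numerically against the stop.

```bash
python3 - <<'E'
from h import *
th=.313;t=np.array([585.6,100.5]);R=np.array([[np.cos(th),-np.sin(th)],[np.sin(th),np.cos(th)]])
T=lambda u:np.array([u[0]-500,u[1]])/5+[220,165]-.4
S=lambda u:np.array(u)/5+[270,175]-.4
for n,tt,ss,z in(("blk rear L",(672,246),(222,207),38),("blk rear R",(757,225),(142,245),38),("bed NE",(738,33),(275,445),8),("stop top rear-right",(730,35),None,36)):
    j=lambda p:(R.T@(p[:2]-t)).round(1)
    print(n,j(plane("top",T(tt),z)),j(plane("scene",S(ss),z)) if ss else "")
# front edge of block in the scene view vs stop top near edge
for u in((345,310),(252,358)): print("scene block front/stop line",(R.T@(plane("scene",S(u),37)[:2]-t)).round(1))
E
```

```text
blk rear L [-30.  -14.7] [-28.7 -13.2]
blk rear R [-31.8 -51.4] [-30.3 -49.3]
bed NE [ 53.9 -67.5] [ 50.8 -56.4]
stop top rear-right [ 48.9 -63.6] 
scene block front/stop line [ 37.4 -14.5]
scene block front/stop line [ 35.6 -55.8]
```

The rear edge is at x ≈ −30 (mean −30.2, nominal −30), so the block is home. Handing in.

```bash
python3 -c "
from plant import *
print(close_job())"
```

```text
the job is handed in; nothing more can be done
None
```

The drilling jig is loaded and the job is handed in; handing in gives no verdict. The arm took about 8 s of the 38 s allowed. One fingertip held the thumb bar down while the other slid the block under the open flap. I then backed that fingertip off the block, let the flap down and lifted the arm clear.

**Last checks:**
- **Block home:** the push stopped moving and the force rose to about 13 N at the back stop. The block's rear end then measured x ≈ −30.2 mm on average, where −30 is home. Readings ranged from −28.7 to −31.8.
- **Flap:** the last pictures show it resting on the block. I judged the flap by eye and did not measure its angle or its pressing force.
- **Arm and bystanders:** the arm ended clear of the jig with about 0 N on the tool. It stayed clear of the tub, glue and bit stand on the way, but I did not re-measure their positions at the end.

**Disagreements:** the wrist camera differed from the two fixed cameras by about 2–5 mm. The fingertip stopped 1.5 mm short of where I expected. In the last check, a few points picked by hand on the jig disagreed more: the block's front edge read x ≈ 36–37 mm instead of 40, and one bed corner was off by up to 12 mm. I relied on the contact force and the rear-end measurement.

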